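# Lock the press head onto its guide rod

## Task

Lower the blue-flanged press head over the stand's tall guide rod, feeling for the angle at which its keyway passes the rod's cross pin, and push it gently down against the spring until its hub is below the pin. Then give it a quarter turn either way and let it rise so that the pin lies in the groove across the hub's top, and let go, leaving the head square and locked. Never force it (40 N between head and stand is too much) or let it topple, and leave the other things on the bench where they stand.

Things in the scene. Friction and masses are not known exactly. Their poses are not given: they have to be found in the camera images.
- press_head: Loose press head, 0.2 to 0.4 kg, standing upright: round blue flange 64 mm across, 8 mm thick, with a bare aluminium hub 36 x 36 mm square on it, its top 50 mm above the underside. A bore 16.5 mm wide runs right through along z. Origin: centre of the underside; z up; x and y square to the hub's flats.
- hub_grip (a point): Point on the head's axis, 36 mm above its underside, in the middle of the part of the hub to grip (either pair of opposite flats, 36 mm apart; they run from 8 to 50 mm above the underside).
- hub_top (a point): Centre of the hub's top, 50 mm above the underside. Either side of the bore a keyway runs right through the head along its x axis (red dots on the flange mark it): slot 7.8 mm wide, reaching 14.5 mm from the axis. In the hub's top, along the head's y axis, is the rest groove, 9 mm wide, 3 mm deep.
- press_stand: Grey press stand fixed to the bench: base 120 (x) x 100 (y) x 18 mm with a vertical steel guide rod 14 mm thick at its centre, which does not turn. Locked, with the pin at the bottom of the rest groove, the head's underside is 44 mm above the bench. Origin: centre of the base's underside at bench level, on the rod's axis; z up.
- pin_mid (a point): Middle of the brass cross pin, 6 mm thick and 26 mm long, that goes through the rod with its axis 94 mm above the bench. Its direction is not measured (these axes are the stand's): it lies along the stand's y axis give or take up to 45 degrees (0.8 rad). Only with the pin in the keyway does the head slide down past it.
- carrier_top (a point): Centre of the free top of the carrier, 52 mm above the bench (this point does not sink with it): a disc 60 mm across topped with white rings, round the rod in a steel cup. It sinks up to 16 mm on a damped spring (3 N to start, 0.6 N more per mm). The head can turn under the pin once its underside is less than 41 mm above the bench.
- rod_top (a point): Top of the guide rod, 120 mm above the bench, on the rod's axis. The top 12 mm tapers from 14 to 6 mm thick, so that it guides the bore in; from there down the rod is plain but for the pin.
- vial_rack: Bystander: dark blue rack of vials with coloured caps, 52 x 124 x 37 mm. Origin: centre of the underside.
- amber_bottle: Bystander: brown screw-cap bottle, 52 mm across, 107 mm tall. Origin: centre of the underside.
- septa_tin: Bystander: round pale tin, 56 mm across, 22 mm high. Origin: centre of the underside.
- beaker: Bystander: small glass beaker, 36 mm across, 42 mm high. Origin: centre of the underside.
- adapter_box: Bystander: flat white box, 72 x 151 x 38 mm. Origin: centre of the underside.
- screwdriver: Bystander: screwdriver with yellow handle, 165 mm long, lying. Origin: centre of the underside.
- ferrule_jar: Bystander: small jar, 37 mm across, 48 mm high. Origin: centre of the underside.
Mind the look-alikes: they are no part of the job. What is meant by the press_head is not pink, and is the larger of those in its own colour.

How it is judged:
By the outcome, as a careful person would: the job done as asked, in the order asked, and still so for the second after the job is handed in, with the robot touching nothing.
It also fails if it takes over 72 s, if anything falls off the work surface, if the arm or the gripper's body presses on something with over 40 N, if the wrist force passes 120 N, or if a joint passes its speed limit or range.

## Robot

A 7-joint arm with a two-finger parallel gripper is mounted at the origin on a cart in front of the work surface, level with it; the furniture and walls round the work are solid. World frame = base frame: x ahead of the robot, y to its left, z up, the work surface at z = 0. Lengths are in m, angles in degrees, forces in N, time in s.
With the tool pointing down it reaches from about 0.35 to 0.775 m from the base axis. Payload 3.1 kg.
Tool frame: the origin (TCP) lies on the centre line of the jaws, within the pads' length; the fingertips stand 17 mm ahead of it and the grasp point (between the pads) lies 2 mm behind it (robot.tip_reach is the distance from the TCP to the fingertips, in m); z points along the fingers, y is the line along which they close (so a half turn about z gives the same grasp; the last joint's range is limited). The gripper opens to 85 mm and grips with 20 to 120 N. Pads are 22 mm wide; open, the fingers measure 114 mm over their backs; the gripper's body (76 mm by 85 mm) begins 54 mm behind the grasp point. The pads swing forward as they close: fully open they stand 13 mm farther back than shut.
Start: joints at [71.809, 17.813, 0.802, 86.603, -0.252, 75.585, -1.558], TCP at [0.15, -0.529, 0.248] pointing down, gripper open.
Joint ranges: [-154.91, 154.91], [-16.99, 109.72], [-72.82, 74.43], [7.12, 147.25], [-82.49, 262.49], [11.32, 116.49], [-174.64, 174.64]. Speed limits (degrees/s): [159.86, 159.86, 180, 180, 180, 180, 180].

## Interface

Orientations are given as [roll, pitch, yaw] about the fixed x, y, z axes, in that order (R = Rz(yaw) Ry(pitch) Rx(roll)).
In Python, from station import robot, fingers, vision, workorder, recognise gives the robot as it stands. Calls block until the motion is done:
- robot.move_to(position, orientation): joint-space move of the TCP to a pose.
- robot.line_to(position, orientation=None, velocity=0.15, f_stop=None): straight line of the TCP; orientation=None keeps the orientation; velocity is the mean speed in m/s. With f_stop (N) it stops when the force on the tool has changed by that much, and returns True; else False.
- robot.move_j(angles): joint-space move.
- fingers.gripper_to(opening, force=None): opening from 0.0 (shut) to 1.0 (fully open); force is the grip in N (None keeps the last); returns when the fingers have stopped.
- robot.pause(seconds).
- robot.inverse_kinematics(position, orientation): joint angles nearest the present ones, or None.
- vision.grab_frame(name): name is "side" or "top"; returns the picture (480x640x3 uint8, red, green, blue); there is no depth.
- vision.calibration(name): a dict with "mtx" (3x3 intrinsics, pixels), "k1" (the pictures are not rectified: a ray, as slopes to the right and down, at radius r is drawn at 1 + k1 r^2 times it, then the intrinsics apply), "extrinsics" (4x4, takes a point from world to camera coordinates). Camera axes: x right, y up, looking along -z (the intrinsics and any distortion apply to the point x, -y, -z); pixel columns grow to the right and rows downward; lengths in m; the calibration is good to about 2 mm. A picture is of the moment at which its call begins. calibration takes no time and is no camera call.
A pose or a line that the arm cannot do raises robot.PlanningError and nothing moves.
- workorder.close_job(): hands the job in; it is judged then, once.
Trained networks look in the newest picture that a camera, given by its name, has taken for a name from the list of things; names that differ only in an ending like _2 or _b are one class to them, and where a whole thing is asked for, a point or a joint stands for the part that bears it (a point fixed in the world has none). Each returns a list of dicts, best first, with "p" (0 to 1); they miss things now and then, are a little off and sometimes report something else, mostly with a low value. They report only what shows in the picture. A call takes as long as a camera call. They do not tell look-alikes from the thing itself.
- recognise(label, camera): "rect" ([centre column, centre row, width, height] in pixels, round what is visible of it).
Readings, each from a call of its own:
- robot.current_time_s(): time.
- robot.current_joint_positions(): joint angles.
- robot.current_dq(): joint speeds.
- robot.current_joint_torque(): joint torques, N m.
- robot.current_tool_pos(): TCP position.
- robot.current_eef_rot(): TCP orientation.
- robot.current_contact_force(): force on the tool from outside, world axes, zero at the start.
- robot.current_torque(): the same for the moment, N m.
- robot.current_finger_gap(): opening from 0.0 (shut) to 1.0 (fully open).
- robot.current_gripper_force(): force on a finger pad.
Only numpy, scipy, OpenCV 4.12 (cv2) and the standard library are available. Lean on these libraries where they do the work, as an engineer would, in place of code of your own. Each camera call takes 0.05 s, during which the arm holds its last target. There are 200 camera calls.

## Working session

There is one attempt and no reset: what is moved stays moved. The work goes in short steps, each a Python script; the robot and the scene stay as the last script left them, time stands still between calls to the robot, and variables do not carry over. Pictures are saved under pics/ and viewed, at most 10 in all, crops included, and the job is handed in when it is done.

```bash
ls; mkdir -p pics
python3 - <<'E'
from station import robot, fingers, vision, workorder, recognise
import cv2
for c in ("top","side"):
    im=vision.grab_frame(c); cv2.imwrite(f"pics/{c}0.png",im[:,:,::-1])
    for l in ("press_head","press_stand","hub_top","rod_top","pin_mid","carrier_top"):
        print(c,l,[(round(d["p"],2),[round(float(x),1) for x in d["rect"]]) for d in recognise(l,c)])
    k=vision.calibration(c); print(k)
print(robot.current_time_s(), robot.current_eef_rot())
E
```

```text
pics
top press_head [(0.9, [320.8, 216.4, 24.7, 25.0]), (0.71, [345.3, 252.2, 21.8, 20.7]), (0.65, [351.8, 218.4, 15.0, 16.3])]
top press_stand [(0.74, [267.2, 261.2, 44.6, 44.2])]
top hub_top [(0.68, [323.8, 214.1, 25.1, 22.0]), (0.66, [344.9, 250.2, 19.8, 23.4]), (0.57, [350.0, 217.6, 13.2, 13.5])]
top rod_top [(0.92, [267.3, 263.4, 43.6, 50.7])]
top pin_mid [(0.55, [268.0, 260.7, 41.0, 48.2])]
top carrier_top [(0.57, [343.9, 250.2, 17.8, 19.4])]
{'mtx': array([[557.20480395,   0.        , 328.21679047],
       [  0.        , 557.20480395, 237.76853929],
       [  0.        ,   0.        ,   1.        ]]), 'k1': -0.02190158374413169, 'extrinsics': array([[ 3.67961706e-03, -9.99993126e-01,  4.57285349e-04,
        -4.28481492e-02],
       [ 9.88521000e-01,  3.70647170e-03,  1.51038057e-01,
        -5.43507766e-01],
       [-1.51038713e-01, -1.03726040e-04,  9.88527843e-01,
        -1.55321533e+00],
       [ 0.00000000e+00,  0.00000000e+00,  0.00000000e+00,
         1.00000000e+00]])}
side press_head [(0.94, [294.2, 283.6, 30.7, 30.9]), (0.88, [323.2, 244.8, 28.1, 32.2]), (0.77, [280
[... 194 characters left out ...]
3.0])]
side rod_top [(0.68, [378.7, 318.9, 59.4, 43.9])]
side pin_mid [(0.94, [377.3, 317.5, 63.4, 48.6]), (0.61, [235.7, 216.4, 19.0, 20.2])]
side carrier_top [(0.6, [378.1, 319.0, 59.5, 47.2])]
{'mtx': array([[603.19540327,   0.        , 323.58090556],
       [  0.        , 603.19540327, 239.01716525],
       [  0.        ,   0.        ,   1.        ]]), 'k1': -0.16113688314011776, 'extrinsics': array([[-0.91116087,  0.41204657, -0.00186754,  0.50225394],
       [-0.36488246, -0.8047444 ,  0.46823845,  0.09870818],
       [ 0.19143315,  0.42732199,  0.88360017, -1.49875857],
       [ 0.        ,  0.        ,  0.        ,  1.        ]])}
0.7 [ 1.79996905e+02 -1.27079866e-03  1.58076215e+01]
```

Run:
```python
import cv2,numpy as np
t=cv2.imread("pics/top0.png"); s=cv2.imread("pics/side0.png")
a=cv2.resize(t[190:310,230:390],(800,600),interpolation=cv2.INTER_CUBIC)
b=cv2.resize(s[200:350,220:420],(800,600),interpolation=cv2.INTER_CUBIC)
cv2.imwrite("pics/ta.png",a);cv2.imwrite("pics/sa.png",b)
```

```text
(no output)
```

View pics/ta.png

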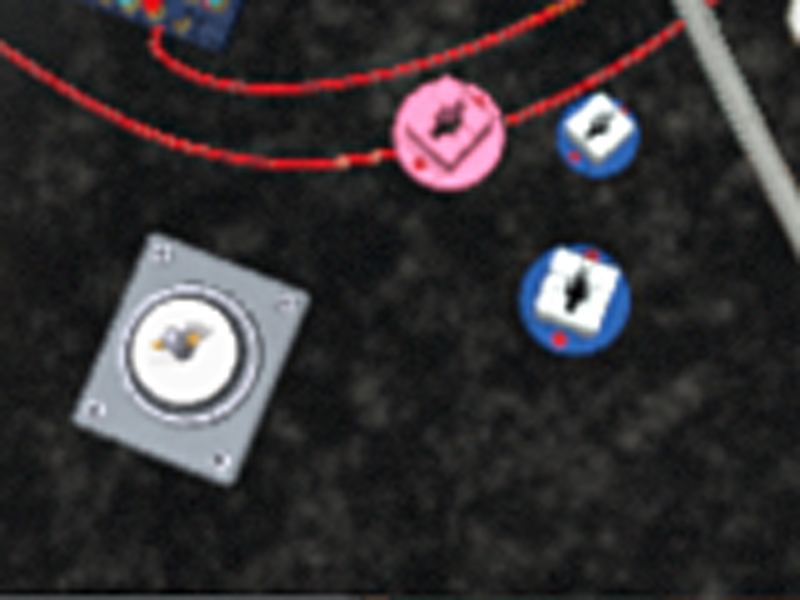

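View pics/sa.png

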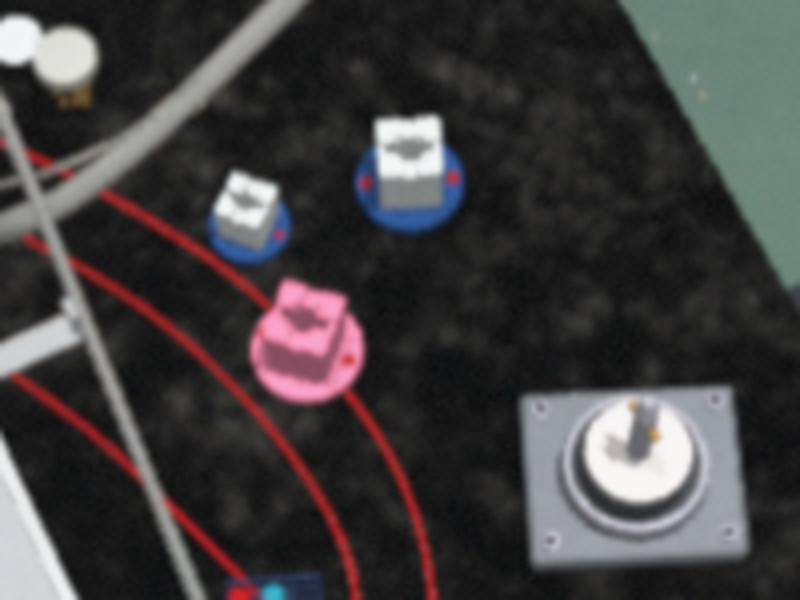

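View pics/top0.png

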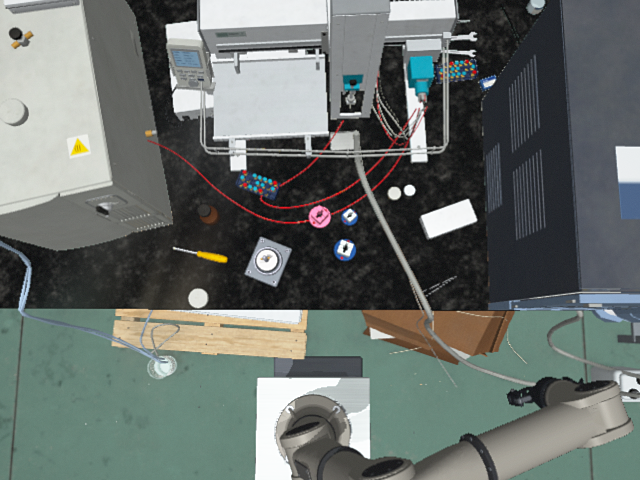

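The three candidates in the top picture are pink (320,216), small blue (351,218) and large blue (345,251). The large blue one is the press_head, since it isn't pink and is the larger of the two blues. The enlarged crop confirms it. The stand is at (267,261), with brass pin ends showing on either side of the rod. A grey hose runs to the right of the heads.

```bash
cat > h.py <<'E'
import numpy as np, cv2
from scipy.optimize import least_squares
from station import robot, fingers, vision, workorder, recognise
CAL={c:vision.calibration(c) for c in("top","side")}
def proj(c,P):
    k=CAL[c];P=np.atleast_2d(P);q=P@k["extrinsics"][:3,:3].T+k["extrinsics"][:3,3]
    s=np.c_[q[:,0],-q[:,1]]/-q[:,2:]; s=s*(1+k["k1"]*(s**2).sum(1,keepdims=True))
    return s@k["mtx"][:2,:2].T+k["mtx"][:2,2]
def onplane(c,uv,z):
    return np.array([*least_squares(lambda p:(proj(c,[p[0],p[1],z])[0]-uv),[.5,0]).x,z])
def tri(ut,us):
    return least_squares(lambda p:np.r_[proj("top",p)[0]-ut,proj("side",p)[0]-us],[.5,0,.05])
E
python3 - <<'E'
from h import *
S={}
for c,(cu,cv) in (("top",(345,252)),("side",(323,245))):
    im=cv2.imread(f"pics/{c}0.png").astype(int); w=20
    R=im[cv-w:cv+w,cu-w:cu+w]; b,g,r=R[...,0],R[...,1],R[...,2]
    red=((r>g+60)&(r>b+40)).astype(np.uint8)
    n,l,st,ce=cv2.connectedComponentsWithStats(red,connectivity=8)
    for i in range(1,n):
        # weighted
        uv=ce[i]+[cu-w,cv-w]; print(c,"red",st[i,4],uv.round(1),onplane(c,uv,.008).round(4))
    blue=((b>r+40)&(b>60)); ys,xs=np.nonzero(blue)
    print("blue bbox",xs.min()+cu-w,xs.max()+cu-w,ys.min()+cv-w,ys.max()+cv-w)
    pts=cv2.convexHull(np.c_[xs+cu-w,ys+cv-w].astype(np.int32))[:,0,:]; (e,ax,an)=cv2.fitEllipse(pts.astype(np.float32)); print("ell",e,ax,onplane(c,e,.006).round(4))
f=lambda a:np.array(a)/5+[230,190]; g=lambda a:np.array(a)/4+[220,200]
C=np.array([onplane("top",f(p),.018) for p in [(152,235),(310,297),(232,487),(73,422)]])
print("base top",C.round(4),C.mean(0).round(4),[np.linalg.norm(C[i]-C[i-1]).round(4) for i in range(4)])
D=np.array([onplane("side",g(p),.018) for p in [(520,396),(733,387),(750,555),(534,568)]])
print("base side",D.round(4),D.mean(0).round(4),[np.linalg.norm(D[i]-D[i-1]).round(4) for i in range(4)])
for n,M in(("top",C),("side",D)):
    for i in range(4): d=M[i]-M[i-1]; print(n,np.linalg.norm(d).round(3),np.degrees(np.arctan2(d[1],d[0])).round(1))
for p in [(159,344),(193,340)]: print("pin top",onplane("top",f(p),.094).round(4))
for p in [(633,407),(655,436)]: print("pin side",onplane("side",g(p),.094).round(4))
for c in CAL:
    cm=-CAL[c]["extrinsics"][:3,:3].T@CAL[c]["extrinsics"][:3,3]; print(c,cm)
E
```

```text
top red 3 [347.7 240.7] [ 0.5404 -0.0976  0.008 ]
top red 4 [341.5 257.5] [ 0.4909 -0.0796  0.008 ]
blue bbox 333 355 239 260
ell (344.3041076660156, 249.65264892578125) (22.11623191833496, 22.451513290405273) [ 0.5142 -0.0879  0.006 ]
side red 5 [332.6 243.8] [ 0.491  -0.0812  0.008 ]
side red 3 [311.3 245.3] [ 0.5386 -0.0983  0.008 ]
blue bbox 309 335 236 257
ell (322.0928039550781, 245.35586547851562) (24.96428871154785, 27.330366134643555) [ 0.515  -0.0887  0.006 ]
base top [[0.5487 0.1562 0.018 ]
 [0.5128 0.0639 0.018 ]
 [0.4028 0.1071 0.018 ]
 [0.4397 0.1993 0.018 ]] [0.476  0.1316 0.018 ] [np.float64(0.1172), np.float64(0.0991), np.float64(0.1182), np.float64(0.0993)]
base side [[0.5162 0.0669 0.018 ]
 [0.4042 0.112  0.018 ]
 [0.4418 0.2042 0.018 ]
 [0.5526 0.1615 0.018 ]] [0.4787 0.1362 0.018 ] [np.float64(0.1014), np.float64(0.1207), np.float64(0.0996), np.float64(0.1188)]
top 0.117 -21.6
top 0.099 -111.3
top 0.118 158.5
top 0.099 68.2
side 0.101 -111.1
side 0.121 158.1
side 0.1 67.8
side 0.119 -21.1
pin top [0.4764 0.1417 0.094 ]
pin top [0.4787 0.123  0.094 ]
pin side [0.4804 0.1242 0.094 ]
pin side [0.4772 0.1437 0.094 ]
top [ 0.30283086 -0.04099447  1.61750655]
side [0.7805631  0.51293534 1.27902235]
```

Run:
```python
import cv2,numpy as np
t=cv2.imread("pics/top0.png"); s=cv2.imread("pics/side0.png")
a=cv2.resize(t[245:275,250:282],None,fx=12,fy=12,interpolation=cv2.INTER_CUBIC)
b=cv2.resize(s[295:325,365:397],None,fx=12,fy=12,interpolation=cv2.INTER_CUBIC)
cv2.imwrite("pics/rod.png",np.hstack([a,b]))
```

```text
(no output)
```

View pics/rod.png

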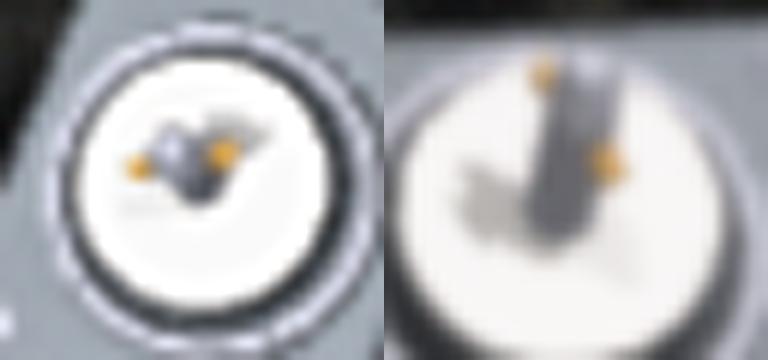

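View pics/side0.png

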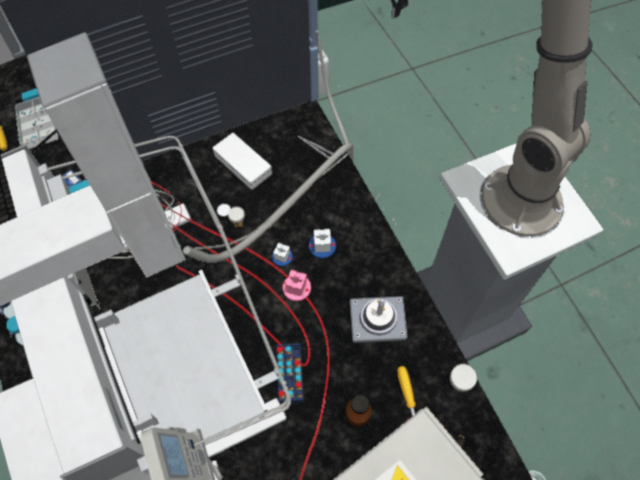

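The crop shows the pin ends at about (261,258) and (268,257) in the top view and (378,301) and (383,308) in the side view. Next I'll refine the centroids, check the hose height and plan the wrist angles.

Run:
```python
from h import *
for c,(u0,v0,w) in {"top":(267,260,30),"side":(377,316,34)}.items():
    im=cv2.imread(f"pics/{c}0.png").astype(int)[v0-w:v0+w,u0-w:u0+w]; b,g,r=im[...,0],im[...,1],im[...,2]
    o=np.array([u0-w,v0-w])
    wt=np.clip(r-b-25,0,None)*(r>120); m=(wt>0).astype(np.uint8); n,l=cv2.connectedComponents(m); E=[]
    for i in range(1,n):
        ys,xs=np.nonzero(l==i); k=wt[ys,xs]
        uv=np.array([(xs*k).sum(),(ys*k).sum()])/k.sum()+o
        if k.sum()>150: p=onplane(c,uv,.094);print(c,"pin",k.sum(),uv.round(1),p.round(4)); E.append(p)
    # base: everything not black
    m=((im.min(2)>70)).astype(np.uint8); m=cv2.morphologyEx(m,cv2.MORPH_OPEN,np.ones((3,3)))
    n,l,st,ce=cv2.connectedComponentsWithStats(m); i=l[w,w] or 1+np.argmax(st[1:,4])
    hull=cv2.convexHull(np.argwhere(l==i)[:,::-1].astype(np.int32))
    q=cv2.approxPolyN(hull,4)[0].astype(float)+o
    C=np.array([onplane(c,p,.018) for p in q])
    print(c,q.tolist(),C.mean(0).round(4),[np.linalg.norm(C[i]-C[i-1]).round(3) for i in range(4)])
    m=((im.min(2)>200)).astype(np.uint8); n,l,st,ce=cv2.connectedComponentsWithStats(m); i=1+np.argmax(st[1:,4])
    hull=cv2.convexHull(np.argwhere(l==i)[:,::-1].astype(np.int32)); e=cv2.fitEllipse(hull.astype(np.float32))
    print(c,"disc",e,onplane(c,np.array(e[0])+o,.052).round(4))
print("hose end",tri([430,318],[350,150]).x.round(3), "hose base",tri([358,150],[190,252]).x.round(3))
import itertools
for yaw in range(-180,180,10):
    a=robot.inverse_kinematics([.515,-.089,.15],[180,0,yaw]); b=robot.inverse_kinematics([.478,.134,.19],[180,0,yaw])
    print(yaw,None if a is None else a[6].round(0) if hasattr(a[6],'round') else round(a[6]),None if b is None else round(b[6]),end=" | ")
```

```text
top pin 357 [268.2 257.4] [0.4803 0.1242 0.094 ]
top pin 221 [261.1 258.6] [0.477  0.1436 0.094 ]
top [[276.0, 287.0], [243.0, 274.0], [260.0, 235.0], [292.0, 249.0]] [0.4783 0.1334 0.018 ] [np.float64(0.119), np.float64(0.103), np.float64(0.123), np.float64(0.102)]
top disc ((29.452566146850586, 29.63228988647461), (19.88918113708496, 20.096036911010742), 177.33743286132812) [0.4789 0.1335 0.052 ]
side pin 317 [383.2 308.2] [0.4775 0.1417 0.094 ]
side [[352.0, 342.0], [349.0, 298.0], [403.0, 296.0], [407.0, 339.0]] [0.4799 0.1346 0.018 ] [np.float64(0.121), np.float64(0.104), np.float64(0.122), np.float64(0.102)]
side disc ((36.27827072143555, 29.86797523498535), (25.136404037475586, 26.09694480895996), 107.57438659667969) [0.4784 0.1326 0.052 ]
hose end [ 0.318 -0.342 -0.039] hose base [ 0.797 -0.133  0.115]
-180 83.0 53 | -170 92.0 63 | -160 92.0 71 | -150 102.0 81 | -140 112.0 91 | -130 122.0 101 | -120 132.0 111 | -110 142.0 121 | -100 -154.0 131 | -90 -144.0 141 | -80 -167.0 151 | -70 -158.0 -156 | -60 -148.0 -146 | -50 -139.0 -136 | -40 -129.0 -167 | -30 -120.0 -156 | -20 -110.0 -145 | -10 -101.0 -136 | 0 -91.0 -126 | 10 -83.0 -117 | 20 -73.0 -107 | 30 -63.0 -98 | 40 -54.0 -89 | 50 -44.0 -79 | 60 -34.0 -69 | 70 -25.0 -59 | 80 -15.0 -49 | 90 -6.0 -39 | 100 4.0 -29 | 110 14.0 -18 | 120 23.0 -8 | 130 33.0 2 | 140 43.0 12 | 150 54.0 22 | 160 64.0 33 | 170 74.0 43 |
```

Run:
```python
from h import *
fingers.gripper_to(0.75,60)
robot.line_to([.36,-.12,.26],[180,0,90],velocity=.25)
robot.move_to([.515,-.089,.16],[180,0,160])
robot.line_to([.515,-.089,.034],velocity=.1,f_stop=8)
print(robot.current_tool_pos(),robot.current_contact_force())
fingers.gripper_to(0.0,60)
print(robot.current_finger_gap(),robot.current_gripper_force(),robot.current_tool_pos(),robot.current_contact_force())
robot.line_to([.515,-.089,.21],velocity=.15)
print(robot.current_finger_gap(),robot.current_contact_force(),robot.current_torque())
robot.line_to([.4787,.1335,.21],[180,0,99.6],velocity=.2)
for c in CAL: cv2.imwrite(f"pics/{c}1.png",vision.grab_frame(c)[:,:,::-1])
print(robot.current_contact_force(),robot.current_tool_pos(),robot.current_eef_rot(),robot.current_time_s())
s=cv2.imread("pics/side1.png"); t=cv2.imread("pics/top1.png")
cv2.imwrite("pics/v1.png",np.hstack([cv2.resize(s[240:350,330:430],(400,440),interpolation=2),cv2.resize(t[200:310,220:320],(400,440),interpolation=2)]))
```

```text
[ 0.51566205 -0.08900052  0.03465605] [ 0.02654822 -0.18024416 -0.5031219 ]
0.4176084987793298 61.40499221161008 [ 0.51565426 -0.08923514  0.0347297 ] [-0.68259613 -0.02620687  5.19257877]
0.40959845705666587 [ 2.57485466e-03  4.96396086e-01 -4.28705855e+00] [-0.02260545  0.0367742  -0.03813839]
[-0.59499895 -0.07779353 -3.71018055] [0.47891565 0.13233915 0.20976926] [-1.79974892e+02  3.03947872e-02  9.95062209e+01] 8.4167
```

View pics/v1.png

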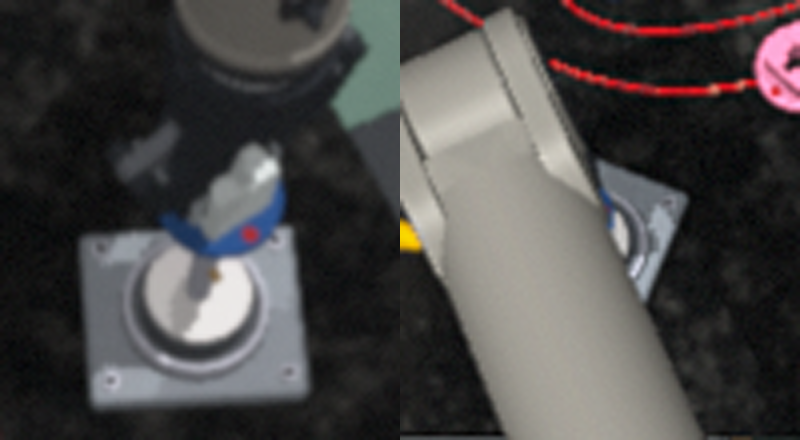

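The side view shows the head held level above the rod, with a red dot near (392,298). The top view is blocked by the arm. I'll check the in-hand offset from that dot, then lower the head.

Run:
```python
from h import *
T=robot.current_tool_pos(); print(T, robot.current_eef_rot())
im=cv2.imread("pics/side1.png").astype(int)[285:312,380:405]; b,g,r=im[...,0],im[...,1],im[...,2]
wt=np.clip(r-g-40,0,None)*(r>b+20); ys,xs=np.nonzero(wt); k=wt[ys,xs]
uv=np.array([(xs*k).sum(),(ys*k).sum()])/k.sum()+[380,285]; p=onplane("side",uv,T[2]-.0347+.008)
a=np.radians(99.6); d=p[:2]-T[:2]
print(uv,p,"along x",d@[np.cos(a),np.sin(a)],"along y",d@[-np.sin(a),np.cos(a)])
im=cv2.imread("pics/side0.png").astype(int)[285:312,380:405]
# same dot before grasp, same camera, for reference of bias
for q,c in(([332.6,243.8],"side"),([311.3,245.3],"side")): print(onplane(c,q,.008))
```

```text
[0.47891565 0.13233915 0.20976926] [-1.79974892e+02  3.03947872e-02  9.95062209e+01]
[392.01002004 298.07214429] [0.47490673 0.15776578 0.18306926] along x 0.02573912389155471 along y -0.00028758070509225965
[ 0.49098409 -0.08119247  0.008     ]
[ 0.53867381 -0.0984114   0.008     ]
```

```bash
cat >> h.py <<'E'
def st(tag=""):
    print(tag,"pos",np.round(robot.current_tool_pos(),4),"F",np.round(robot.current_contact_force(),1),"M",np.round(robot.current_torque(),2),"yaw",round(float(robot.current_eef_rot()[2]),1),"t",round(robot.current_time_s(),1))
E
python3 - <<'E'
from h import *
robot.line_to([.4785,.1345,.165],[180,0,99.6],velocity=.1); st("hover")
print(robot.line_to([.4785,.1345,.136],[180,0,99.6],velocity=.03,f_stop=6)); st("on rod")
E
```

```text
hover pos [0.4789 0.1345 0.1653] F [ 0.6 -0.  -3.3] M [ 0.01 -0.03 -0.  ] yaw 99.6 t 9.0
False
on rod pos [0.4783 0.134  0.1358] F [ 0.5 -1.7 -4.4] M [-0.39  0.01 -0.03] yaw 99.6 t 10.1
```

Run:
```python
from h import *
robot.line_to([.4785,.1337,.136],[180,0,99.6],velocity=.02); st("adj")
print(robot.line_to([.4785,.1337,.115],[180,0,99.6],velocity=.02,f_stop=6)); st("past pin?")
```

```text
adj pos [0.4784 0.1338 0.1361] F [ 0.1 -0.3 -4. ] M [-0.21  0.15  0.02] yaw 99.6 t 10.4
False
past pin? pos [0.4786 0.1336 0.115 ] F [ 0.3 -1.3 -4.2] M [-0.25 -0.11 -0.03] yaw 99.6 t 11.6
```

The head passed the pin freely. Next I press it down slowly.

Run:
```python
from h import *
print(robot.line_to([.4785,.1335,.090],[180,0,99.6],velocity=.03,f_stop=8)); st("above carrier")
print(robot.line_to([.4785,.1335,.080],[180,0,99.6],velocity=.015,f_stop=18)); st("press")
print(robot.line_to([.4785,.1335,.0732],[180,0,99.6],velocity=.01,f_stop=18)); st("pressed")
robot.pause(.3); st("settled"); print(robot.current_finger_gap())
```

```text
False
above carrier pos [0.4784 0.1336 0.09  ] F [-0.1  0.3 -4.3] M [-0.12 -0.01  0.01] yaw 99.6 t 12.6
False
press pos [0.4787 0.1336 0.0801] F [-2.3 -1.6  1.8] M [-0.24  0.38 -0.07] yaw 99.6 t 13.4
False
pressed pos [0.4787 0.1337 0.0736] F [-1.7 -0.8  5.7] M [-0.3   0.54  0.02] yaw 99.6 t 14.2
settled pos [0.4787 0.1336 0.0736] F [-2.2 -1.1  5.6] M [-0.29  0.59 -0.  ] yaw 99.6 t 14.5
0.4105951521037692
```

Run:
```python
from h import *
print(robot.line_to([.4783,.1335,.0718],[180,0,99.6],velocity=.01,f_stop=15)); robot.pause(.2); st("deeper")
m0=robot.current_torque()[2]
for y in (103,108,114,120,130,140,150,160,170,180,189.6):
    s=robot.line_to([.4783,.1335,.0718],[180,0,y],velocity=.02,f_stop=10); st(y)
    if s or abs(robot.current_torque()[2]-m0)>.35: print("stop",s); break
```

```text
False
deeper pos [0.4787 0.1337 0.0723] F [-1.9 -1.5  6.3] M [-0.32  0.62  0.  ] yaw 99.6 t 15.0
103 pos [0.4786 0.1336 0.0723] F [-2.4 -1.5  5.9] M [-0.35  0.62  0.08] yaw 103.0 t 15.3
108 pos [0.4787 0.1336 0.0723] F [-2.9 -1.9  7.1] M [-0.39  0.62  0.08] yaw 108.0 t 15.5
114 pos [0.4787 0.1336 0.0723] F [-2.2 -1.5  6.3] M [-0.4   0.53  0.08] yaw 114.0 t 15.8
120 pos [0.4789 0.1335 0.0724] F [-2.  -1.7  7.1] M [-0.38  0.53  0.08] yaw 120.0 t 16.0
130 pos [0.4791 0.1336 0.0724] F [-1.1 -0.8  5.6] M [-0.42  0.49  0.11] yaw 130.0 t 16.4
140 pos [0.4792 0.1337 0.0725] F [-0.9 -1.5  6.4] M [-0.5   0.42  0.07] yaw 140.0 t 16.7
150 pos [0.4793 0.1338 0.0725] F [-0.1 -1.3  6.4] M [-0.32  0.4   0.03] yaw 150.0 t 17.0
160 pos [0.4793 0.1339 0.0725] F [-1.1 -0.9  6.2] M [-0.33  0.36  0.11] yaw 160.0 t 17.3
170 pos [0.4793 0.134  0.0725] F [-1.2 -0.2  5.4] M [-0.39  0.35  0.1 ] yaw 170.0 t 17.6
180 pos [0.4795 0.1341 0.0726] F [-1.5 -1.   5.2] M [-0.37  0.29  0.07] yaw -180.0 t 18.0
189.6 pos [0.4796 0.1343 0.0726] F [ 0.2 -0.4  6.3] M [-0.26  0.2   0.1 ] yaw -170.4 t 18.3
```

Run:
```python
from h import *
for z in (.075,.0765,.078,.0795):
    s=robot.line_to([.4785,.1335,z],[180,0,-170.4],velocity=.01,f_stop=9); st(z)
    if s or robot.current_contact_force()[2]<-3: print("stop",s);break
cv2.imwrite("pics/s2.png",cv2.resize(vision.grab_frame("side")[260:350,320:440,::-1],(800,600),interpolation=2))
```

```text
0.075 pos [0.4796 0.1343 0.0756] F [1.4 1.6 4.5] M [ 0.14 -0.19  0.09] yaw -170.4 t 18.8
0.0765 pos [0.4795 0.1342 0.077 ] F [3.  1.2 3.2] M [ 0.35 -0.64  0.03] yaw -170.4 t 19.1
0.078 pos [0.4788 0.1338 0.0781] F [3.5 1.6 3.2] M [ 0.44 -0.7   0.02] yaw -170.4 t 19.4
0.0795 pos [0.4782 0.1334 0.079 ] F [ 4.1  3.7 -3. ] M [ 0.6  -0.96 -0.  ] yaw -170.4 t 19.7
```

View pics/s2.png

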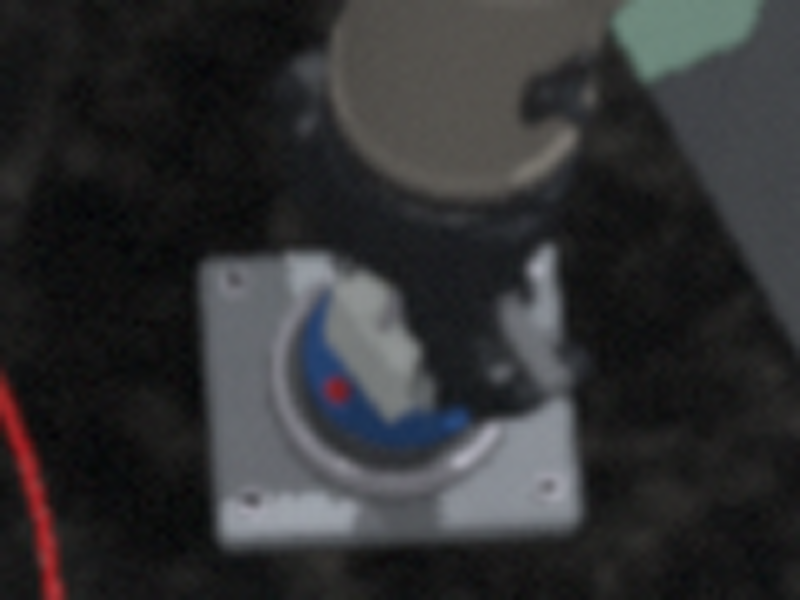

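The red dot now lies along the new x direction. The hard stop at TCP z of about 0.0785 matches the locked height of 0.0787, where an unlocked hub would have stopped at 0.0757. I'll relax the side load and release.

Run:
```python
from h import *
robot.line_to([.4791,.1340,.0786],[180,0,-170.4],velocity=.01); robot.pause(.2); st("relax")
fingers.gripper_to(0.75,20); robot.pause(.3); st("open")
print(robot.line_to([.4791,.1340,.20],velocity=.1,f_stop=8)); st("up")
robot.move_to([.42,-.12,.26],[180,0,90]); st("away")
for c in CAL: cv2.imwrite(f"pics/{c}3.png",vision.grab_frame(c)[:,:,::-1])
s=cv2.imread("pics/side3.png"); t=cv2.imread("pics/top3.png")
cv2.imwrite("pics/v3.png",np.hstack([cv2.resize(s[275:350,340:415],(400,400),interpolation=2),cv2.resize(t[225:300,230:305],(400,400),interpolation=2)]))
```

```text
relax pos [0.4784 0.1335 0.0785] F [-1.   0.6  2.6] M [ 0.04 -0.05 -0.01] yaw -170.4 t 20.2
open pos [0.4791 0.134  0.0786] F [-0.2 -0.5  0.2] M [-0.01 -0.02  0.05] yaw -170.4 t 20.9
False
up pos [0.4787 0.1337 0.1993] F [-0.8  0.1 -0.1] M [ 0.   -0.01 -0.03] yaw -170.4 t 22.2
away pos [ 0.4202 -0.1186  0.2597] F [ 0.6  1.2 -0.2] M [ 0.07  0.   -0.  ] yaw 90.2 t 23.3
```

View pics/v3.png

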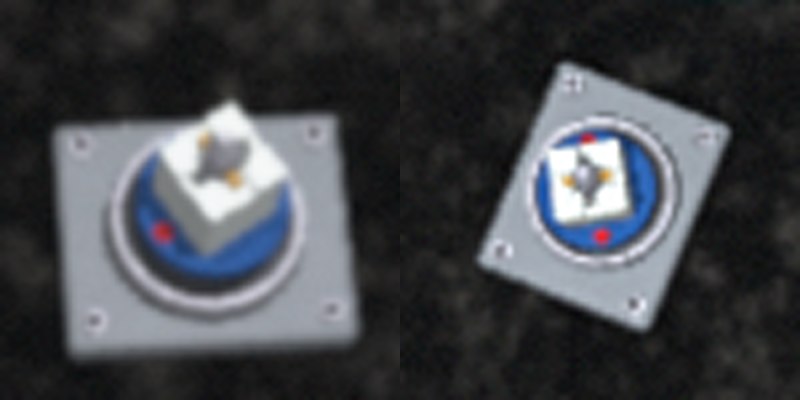

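Both views show the pin lying at right angles to the red-dot line, in the groove, with the head level and free. I'll check the height from the dots, then hand in.

Run:
```python
from h import *
def dots(c,u0,v0,w):
    im=cv2.imread(f"pics/{c}3.png").astype(int)[v0-w:v0+w,u0-w:u0+w]; b,g,r=im[...,0],im[...,1],im[...,2]
    m=((r>g+60)&(r>b+40)).astype(np.uint8); n,l,s,ce=cv2.connectedComponentsWithStats(m); return [(s[i,4],ce[i]+[u0-w,v0-w]) for i in range(1,n)]
T=dots("top",267,261,15); S=dots("side",376,313,18); print(T,S)
t=max(T,key=lambda d:d[1][1])[1]; s=max(S,key=lambda d:d[0])[1]
z=[tri(d[1],s) for d in T]; print([(q.x.round(4),q.cost.round(2)) for q in z])
if any(abs(q.x[2]-.052)<.008 and q.cost<4 for q in z): print(workorder.close_job())
```

```text
[(np.int32(5), array([264.8, 250.6])), (np.int32(4), array([267.5, 268.5]))] [(np.int32(8), array([370.125, 318.125]))]
[(array([0.5039, 0.1384, 0.056 ]), np.float64(0.01)), (array([ 0.477 ,  0.124 , -0.0187]), np.float64(42.83))]
the job is handed in; nothing more can be done
None
```

The press head is locked on the stand, square and released with the pin in its rest groove, and the job was handed in at about 23 s with no other bench items touched.

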